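Sort the solder tins by weight

ROBOT

A 6-joint arm with a two-finger parallel gripper is mounted at the origin on the work surface. World frame = base frame: x ahead of the robot, y to its left, z up, the work surface at z = 0. Lengths are in mm, angles in rad, forces in N, time in s.
With the tool pointing down it reaches from about 225 to 875 mm from the base axis. Payload 3.4 kg.
Tool frame: the origin (TCP) lies at the very end of the fingers, on their centre line; the grasp point (between the pads) lies 19 mm behind it; z points along the fingers, y is the line along which they close (so a half turn about z gives the same grasp; the last joint's range is limited). The gripper opens to 85 mm and grips with 20 to 120 N. Pads are 22 mm wide; open, the fingers measure 114 mm over their backs; the gripper's body (76 mm by 85 mm) begins 54 mm behind the grasp point. The pads swing forward as they close: fully open they stand 13 mm farther back than shut.
Start: joints at [1.113, 0.276, 1.505, -0, 1.361, -0.121], TCP at [190.037, 542.723, 231.328] pointing down, gripper open.
Joint ranges: [-2.89, 2.89], [-0.75, 2.08], [0.22, 2.7], [-1.18, 4.32], [0.11, 2.71], [-2.7, 2.7]. Speed limits (rad/s): [2.57, 2.57, 3.14, 3.14, 3.14, 3.14].

INTERFACE

Orientations are given as [roll, pitch, yaw] about the fixed x, y, z axes, in that order (R = Rz(yaw) Ry(pitch) Rx(roll)).
In Python, from rig import telemetry, cams, close_job, find_in, regions_of gives the robot as it stands.
- The arm moves only by the tool drive_tool, never from a script. Its argument "plan" is a list of rows, each a list of 3 entries, a list of its own where there are three numbers: the shift along the tool's x, y, z as a fraction of full scale, then the turn, a rotation vector about the tool's x, y, z as a fraction of full scale, then the opening, from -1 (shut) to 1 (fully open). In form: [[[x, y, z], [wx, wy, wz], claw], ...]. A call has exactly 10 rows; each row is the pose to reach, as a shift and turn from the pose commanded when the call began, along the tool's axes at that moment; what a row does not reach only later rows make up. Full scale, the value 1, is 100 mm for a shift and 30 degrees for a turn. A row lasts 1/8 s, in which the tool goes at most 62.5 mm and 10.7 degrees, less where a joint would pass 70% of its speed; a pose out of reach is approached as far as the arm can. A call with a number of a shift or a turn outside -1 to 1 is refused whole. A call with a gripper value outside its range is refused whole. The fingers move at their own pace and stop on an object; the grip force is fixed at half the most. Time passes only in rows, so rows that repeat a pose let the fingers close, or fill a call up. It gives the time, the measured TCP pose, the force, the opening and the grip force at its end, in the units of the state.
- telemetry.state(): the state, without advancing time (a new reading comes with each control period).
- cams.capture(name): name is "side" or "top"; returns (picture, depth): 480x640x3 uint8, red, green, blue; 480x640 float32, mm along the optical axis (not along the pixel's ray), 0 where there is no reading.
- cams.camera_model(name): a dict with "fx", "fy", "cx", "cy" (pixels), "k1" (the pictures are not rectified: a ray, as slopes to the right and down, at radius r is drawn at 1 + k1 r^2 times it, then the intrinsics apply), "xyz" and "attitude" of the camera in the world. Camera axes: x right, y up, looking along -z (the intrinsics and any distortion apply to the point x, -y, -z); pixel columns grow to the right and rows downward; lengths in mm; the calibration is good to about 2 mm. A picture is of the moment at which its call begins. camera_model takes no time and is no camera call.
- close_job(): hands the job in; it is judged then, once.
Trained networks look in the newest picture that a camera, given by its name, has taken for a name from the list of things; names that differ only in an ending like _2 or _b are one class to them, and where a whole thing is asked for, a point or a joint stands for the part that bears it (a point fixed in the world has none). Each returns a list of dicts, best first, with "score" (0 to 1); they miss things now and then, are a little off and sometimes report something else, mostly with a low value. They report only what shows in the picture. A call takes as long as a camera call. They do not tell look-alikes from the thing itself.
- find_in(label, camera): "centre" ([x, y, z] in mm, in the coordinates of the camera as it stood for that picture, good to about 4 mm: the middle of the surface that is visible of it).
- regions_of(label, camera): "mask" (480x640 bool, what is visible of it).
The state is a dict: "time_s": time; "qpos": joint angles; "joint_vel": joint speeds; "joint_torque": joint torques, N m; "tcp_pos": TCP position; "eef_rot": TCP orientation; "contact_force": force on the tool from outside, world axes, zero at the start; "torque": the same for the moment, N m; "opening": finger opening in mm; "grip_force": force on a finger pad.
Only numpy, scipy, OpenCV 4.12 (cv2) and the standard library are available. Lean on these libraries where they do the work, as an engineer would, in place of code of your own. Each camera call takes 0.05 s, during which the arm holds its last target. There are 200 camera calls.

TASK

Three identical closed solder tins stand on the bench; one or two of them hold a full reel, the rest a spent one, and only their weight tells. Feel each tin's weight, then stand every full tin on the flat rubber mat and every spent tin upright in an empty cell of the divided crate, one per cell. Set them down gently without dropping or tipping them, and leave everything else where it is.

Things in the scene. Friction and masses are not known exactly. Their poses are not given: they have to be found in the camera images.
- tin_a: One of three identical closed tins, round, plain tinplate, 58 mm diameter, 100 mm tall, upright, lid fixed. Origin: centre of its underside, z up. It holds a loose solder reel that cannot be seen: either a spent one (tin and reel together about 0.13 to 0.20 kg) or a full one (about 0.45 to 0.67 kg); any of the three may be full. The reel can rattle a few mm inside. The tin may safely be gripped round its upper part with 20 to 40 N.
- tin_b: One of three identical closed tins, round, plain tinplate, 58 mm diameter, 100 mm tall, upright, lid fixed. Origin: centre of its underside, z up. It holds a loose solder reel that cannot be seen: either a spent one (tin and reel together about 0.13 to 0.20 kg) or a full one (about 0.45 to 0.67 kg); any of the three may be full. The reel can rattle a few mm inside. The tin may safely be gripped round its upper part with 20 to 40 N.
- tin_c: One of three identical closed tins, round, plain tinplate, 58 mm diameter, 100 mm tall, upright, lid fixed. Origin: centre of its underside, z up. It holds a loose solder reel that cannot be seen: either a spent one (tin and reel together about 0.13 to 0.20 kg) or a full one (about 0.45 to 0.67 kg); any of the three may be full. The reel can rattle a few mm inside. The tin may safely be gripped round its upper part with 20 to 40 N.
- crate: Low open plastic crate, fixed, 168 x 168 mm, 45 mm tall, walls and floor 5 mm thick, one divider each way, making four square cells 76 or more mm wide and 40 mm deep. Its place and yaw vary; two cells, diagonally opposite, are already occupied. Origin: centre of its underside.
- cell_0 (a point): the middle of the floor of one cell of the crate (5 mm above the bench); no thing of its own. At (+40.5, +40.5) mm in the crate's frame; empty at the start.
- cell_1 (a point): the middle of the floor of one cell of the crate (5 mm above the bench); no thing of its own. At (-40.5, -40.5) mm in the crate's frame; empty at the start.
- cell_2 (a point): the middle of the floor of one cell of the crate (5 mm above the bench); no thing of its own. At (+40.5, -40.5) mm in the crate's frame; holds the pot.
- cell_3 (a point): the middle of the floor of one cell of the crate (5 mm above the bench); no thing of its own. At (-40.5, +40.5) mm in the crate's frame; holds the heat sink.
- mat: Flat dark rubber mat, fixed, 240 x 140 x 6 mm, on the other side of the tins from the crate; there is room for two tins side by side along its length. Origin: centre of its underside, x along its length, z up.
- mat_top (a point): Centre of the mat's top face, axes as the mat's: x along its 240 mm, y along its 140 mm.
- pot: Bystander: small white flux jar with black lid, 44 mm diameter, 38 mm tall, loose in a crate cell. Origin: centre of its underside.
- heatsink: Bystander: finned aluminium heat sink, 40 x 40 x 32 mm, loose in a crate cell. Origin: centre of its underside.
- relay: Bystander: black relay block, 14 x 24 x 16 mm, loose on the bench among the tins. Origin: centre of its underside.
- toroid: Bystander: copper ring core, 24 mm diameter, 11 mm tall, loose on the bench among the tins. Origin: centre of its underside.
Not all that is in view belongs to the job. What is shaped like the tin_a but pink is not meant.

How it is judged:
By the outcome, as a careful person would: the job done as asked, in the order asked, and still so for the second after the job is handed in, with the robot touching nothing.
It also fails if it takes over 67 s, if anything falls off the work surface, if the arm or the gripper's body presses on something with over 40 N, if the wrist force passes 120 N, or if a joint passes its speed limit or range.

## Working session

There is one attempt and no reset: what is moved stays moved. The work goes in short steps, Python scripts to look and compute and a tool call to move; the robot and the scene stay as the last step left them, time stands still between calls to the robot, and variables do not carry over. Pictures are saved under pics/ and viewed, at most 10 in all, crops included, and the job is handed in when it is done.

Besides the shell and the picture viewer there is one more tool, called after ">>>" as a command line: name --argument value ..., lists and objects as JSON in quotes. drive_tool: Moves the arm, as the interface text tells. Its arguments: {"type":"object","properties":{"plan":{"type":"array"}},"required":["plan"]}

```bash
mkdir -p pics
cat > h.py <<'E'
import numpy as np, cv2
from scipy.spatial.transform import Rotation as R
from rig import telemetry, cams, close_job, find_in, regions_of
def w(cam,p):
    m=cams.camera_model(cam); return R.from_euler('xyz',m['attitude']).apply(p)+np.array(m['xyz']) if np.size(m['attitude'])==3 else np.array(p)@np.array(m['attitude']).T+np.array(m['xyz'])
def px2w(cam,u,v,d):
    m=cams.camera_model(cam); a=(np.asarray(u,float)-m['cx'])/m['fx']; b=(np.asarray(v,float)-m['cy'])/m['fy']
    x,y=a,b
    for _ in range(8):
        s=1+m['k1']*(x*x+y*y); x,y=a/s,b/s
    return w(cam,np.stack([x*d,-y*d,-np.asarray(d,float)],-1))
def w2px(cam,p):
    m=cams.camera_model(cam); Q=R.from_euler('xyz',m['attitude']).as_matrix() if np.size(m['attitude'])==3 else np.array(m['attitude'])
    c=(np.asarray(p)-np.array(m['xyz']))@Q; x,y=c[...,0]/-c[...,2],-c[...,1]/-c[...,2]; s=1+m['k1']*(x*x+y*y)
    return np.stack([m['cx']+m['fx']*x*s,m['cy']+m['fy']*y*s],-1)
def mask_pts(cam,mask,dep):
    v,u=np.nonzero(mask&(dep>0)); return px2w(cam,u,v,dep[v,u])
E
python3 - <<'E'
from h import *
for c in("top","side"):
    im,d=cams.capture(c); cv2.imwrite(f'pics/{c}0.png',im[...,::-1]); m=cams.camera_model(c); print(c,m)
    for n in["tin_a","crate","mat","pot","heatsink","relay","toroid"]:
        for r in regions_of(n,c):
            P=mask_pts(c,r['mask'],d); v,u=np.nonzero(r['mask'])
            if len(P): print(n,round(r['score'],2),'px',int(u.mean()),int(v.mean()),len(u),P.mean(0).round(),np.percentile(P,[2,98],axis=0).round().tolist())
print(telemetry.state())
E
```

```text
top {'fx': 515.3667616572883, 'fy': 515.3667616572883, 'cx': 319.2261141272829, 'cy': 241.53589531061462, 'k1': -0.1354651782123531, 'xyz': array([ 420.34932286,  -11.16435595, 1117.51791239]), 'attitude': array([ 0.14119304,  0.00868217, -1.58696124])}
tin_a 0.94 px 311 248 756 [552.  11.  93.] [[528.0, -16.0, 15.0], [581.0, 36.0, 104.0]]
tin_a 0.94 px 408 179 889 [ 694. -191.   84.] [[673.0, -220.0, 11.0], [724.0, -167.0, 104.0]]
tin_a 0.92 px 352 191 820 [669. -74.  88.] [[647.0, -101.0, 15.0], [701.0, -49.0, 104.0]]
tin_a 0.76 px 330 311 706 [426. -25.  98.] [[400.0, -51.0, 88.0], [453.0, 0.0, 104.0]]
crate 0.95 px 468 259 5655 [ 533. -327.   17.] [[438.0, -419.0, 1.0], [626.0, -230.0, 47.0]]
pot 0.86 px 456 236 359 [ 580. -298.   37.] [[562.0, -318.0, 9.0], [599.0, -282.0, 47.0]]
pot 0.26 px 468 259 5737 [ 533. -327.   17.] [[439.0, -419.0, 1.0], [625.0, -229.0, 47.0]]
heatsink 0.57 px 479 283 422 [ 478. -347.   23.] [[458.0, -373.0, 4.0], [498.0, -326.0, 40.0]]
relay 0.56 px 278 281 103 [493.  86.  11.] [[484.0, 74.0, -4.0], [503.0, 99.0, 19.0]]
relay 0.53 px 468 258 5666 [ 534
[... 1376 characters left out ...]
0, 37.0, 13.0]]
{'time_s': 0.8, 'qpos': array([ 1.11296896e+00,  2.75850949e-01,  1.50490265e+00, -2.57114537e-05,
        1.36069159e+00, -1.20982124e-01]), 'joint_vel': array([-0.00156353,  0.00187818,  0.00083976,  0.00138052, -0.0004807 ,
       -0.00013116]), 'joint_torque': array([-4.20260221e-04, -4.16601920e+01, -2.46085989e+01, -7.80187452e-05,
        3.08499275e-04,  5.94158237e-06]), 'tcp_pos': array([190.06090363, 542.71075891, 231.35495377]), 'eef_rot': array([3.14144930e+00, 4.27597232e-05, 2.80475277e+00]), 'contact_force': array([-0.75318139,  0.76139764, -0.3598626 ]), 'torque': array([ 0.02442585,  0.00420801, -0.04136812]), 'grip_force': 0.0, 'opening': 85.29338278840208}
```

View pics/top0.png

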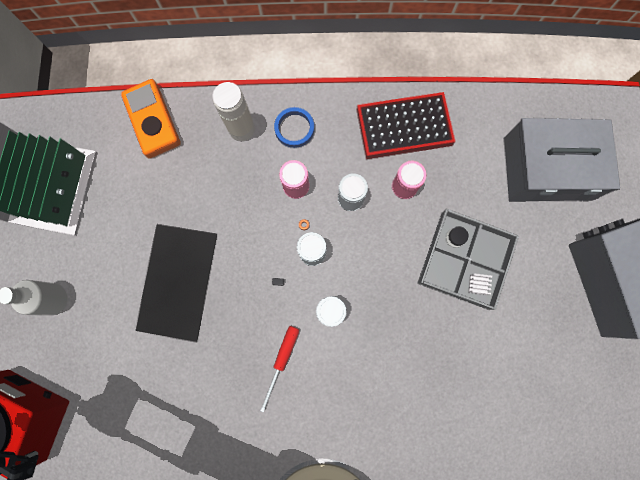

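View pics/side0.png

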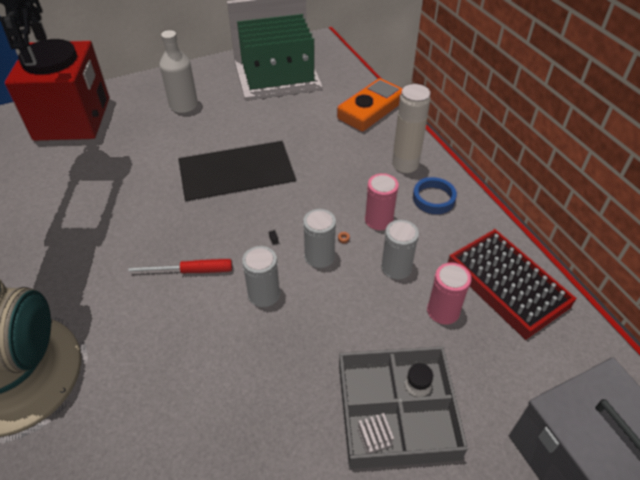

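Run:
```python
from h import *
im,d=cams.capture("top")
v,u=np.mgrid[:480,:640]; P=px2w("top",u,v,np.where(d>0,d,np.nan))
for r in regions_of("tin_a","top"):
    m=r['mask']; n=cv2.dilate(m.astype(np.uint8),np.ones((5,5)))>0
    s=n&(P[...,2]>93)&(P[...,2]<110); q=P[s]; (c,rad)=cv2.minEnclosingCircle(q[:,:2].astype(np.float32))
    mm=im[m].mean(0)
    print('tin',mm.round(),q.mean(0).round(1),np.round(c,1),round(rad,1))
d2=cams.capture("side")[1]; V=px2w("side",u,v,np.where(d2>0,d2,np.nan))
for r in regions_of("tin_a","side"):
    n=cv2.dilate(r['mask'].astype(np.uint8),np.ones((5,5)))>0
    s=n&(V[...,2]>93)&(V[...,2]<110); q=V[s]; (c,rad)=cv2.minEnclosingCircle(q[:,:2].astype(np.float32)); print('side',q.mean(0).round(1),np.round(c,1),round(rad,1))
for cam,PP in(("top",P),("side",V)):
    r=regions_of("crate",cam)[0]['mask']; n=cv2.dilate(r.astype(np.uint8),np.ones((5,5)))>0
    q=PP[n&(PP[...,2]>38)&(PP[...,2]<55)]; print(cam,'crate',cv2.minAreaRect(q[:,:2].astype(np.float32)),q[:,2].mean())
    if cam=="top":
        g=im.max(2)<60; g[:, :120]=0; g[:,230:]=0; g[:215]=0; g[345:]=0
    else: g=regions_of("mat",cam)[0]['mask']
    q=PP[g&np.isfinite(PP[...,2])]; q=q[abs(q[:,2]-5)<15]; print(cam,'mat',cv2.minAreaRect(q[:,:2].astype(np.float32)),q.mean(0))
c=im[150:340,250:440]; cv2.imwrite('pics/crop.png',cv2.resize(c,None,fx=3,fy=3)[...,::-1])
print(telemetry.state()['time_s'])
```

```text
Traceback (most recent call last):
  File "h.py", line 11, in px2w
    return w(cam,np.stack([x*d,-y*d,-np.asarray(d,float)],-1))
  File "h.py", line 5, in w
    m=cams.camera_model(cam); return R.from_euler('xyz',m['attitude']).apply(p)+np.array(m['xyz']) if np.size(m['attitude'])==3 else np.array(p)@np.array(m['attitude']).T+np.array(m['xyz'])
                                     ~~~~~~~~~~~~~~~~~~~~~~~~~~~~~~~~~~~~~~~^^^
  File "scipy/spatial/transform/_rotation.pyx", line 2580, in scipy.spatial.transform._rotation.Rotation.apply
ValueError: Expected input of shape (3,) or (P, 3), got (480, 640, 3).
```

```bash
python3 - <<'E'
import re
s=open('h.py').read()
i=s.index('    m=cams'); j=s.index('def px2w')
s=s[:i]+"    m=cams.camera_model(cam); return np.asarray(p)@R.from_euler('xyz',m['attitude']).as_matrix().T+m['xyz']\n"+s[j:]
open('h.py','w').write(s)
E
python3 - <<'E'
from h import *
im,d=cams.capture("top")
v,u=np.mgrid[:480,:640]; P=px2w("top",u,v,np.where(d>0,d,np.nan))
for r in regions_of("tin_a","top"):
    m=r['mask']; n=cv2.dilate(m.astype(np.uint8),np.ones((5,5)))>0
    s=n&(P[...,2]>93)&(P[...,2]<110); q=P[s]; (c,rad)=cv2.minEnclosingCircle(q[:,:2].astype(np.float32))
    mm=im[m].mean(0)
    print('tin',mm.round(),q.mean(0).round(1),np.round(c,1),round(rad,1))
d2=cams.capture("side")[1]; V=px2w("side",u,v,np.where(d2>0,d2,np.nan))
for r in regions_of("tin_a","side"):
    n=cv2.dilate(r['mask'].astype(np.uint8),np.ones((5,5)))>0
    s=n&(V[...,2]>96)&(V[...,2]<110); q=V[s]; (c,rad)=cv2.minEnclosingCircle(q[:,:2].astype(np.float32)); print('side',q.mean(0).round(1),np.round(c,1),round(rad,1))
for cam,PP in(("top",P),("side",V)):
    r=regions_of("crate",cam)[0]['mask']; n=cv2.dilate(r.astype(np.uint8),np.ones((5,5)))>0
    q=PP[n&(PP[...,2]>38)&(PP[...,2]<55)]; print(cam,'crate',cv2.minAreaRect(q[:,:2].astype(np.float32)),q[:,2].mean())
    if cam=="top":
        g=im.max(2)<60; g[:, :120]=0; g[:,230:]=0; g[:215]=0; g[345:]=0
    else: g=regions_of("mat",cam)[0]['mask']
    q=PP[g&np.isfinite(PP[...,2])]; q=q[abs(q[:,2]-5)<15]; print(cam,'mat',cv2.minAreaRect(q[:,:2].astype(np.float32)),q.mean(0))
c=im[150:340,250:440]; cv2.imwrite('pics/crop.png',cv2.resize(c,None,fx=3,fy=3)[...,::-1])
print(telemetry.state()['time_s'])
E
```

```text
tin [202. 203. 204.] [675.1 -75.4 100.1] [675.8 -75.4] 29.2
tin [224. 227. 228.] [555.8  11.1 100.3] [556.3  11.1] 28.8
tin [242. 245. 246.] [426.9 -25.9 100.3] [427.1 -26.4] 28.9
tin [205. 168. 182.] [ 700.3 -195.2  100.3] [ 700.8 -195.5] 29.1
tin [208. 176. 189.] [705.9  45.7 100.2] [706.6  45.6] 29.5
side [557.    8.6  99.5] [557.7   9.3] 29.8
side [428.2 -28.5 100.4] [428.7 -27. ] 29.7
side [703.5  36.4  99.6] [688.9   3. ] 75.7
side [ 701.4 -197.6  100.6] [ 702.8 -195.9] 30.3
side [676.4 -77.7  99.8] [677.7 -76.3] 30.7
side [nan nan nan] [0. 0.] 0.0
top crate ((531.882080078125, -323.3069763183594), (169.31285095214844, 170.67701721191406), 68.50299835205078) 43.04687340093386
top mat ((494.9725036621094, 310.95355224609375), (139.12890625, 237.760009765625), 80.05448150634766) [493.60424389 310.08924005   5.45711168]
side crate ((533.9935302734375, -323.1549987792969), (170.21620178222656, 168.25262451171875), 68.53118896484375) 42.67973840114786
side mat ((495.22772216796875, 310.4504089355469), (146.743408203125, 238.64706420898438), 79.48394775390625) [492.01989676 305.37537054   4.99021474]
1.2<stdin>:12: RuntimeWarning: Mean of empty slice.
  ret = um.true_divide(
```

View pics/crop.png

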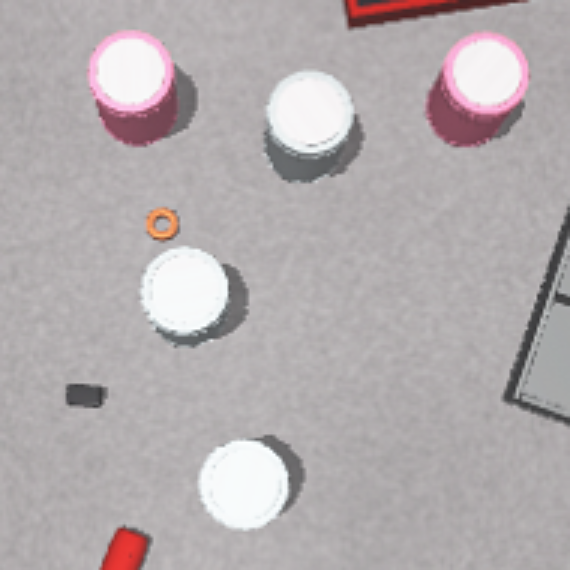

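Grey tins stand at top px (352,188), (311,247) and (331,311). Look‑alikes are the pink ones at (294,178) and (410,178) and the grey bottle at (229,96). I choose the three plain grey ones; the crop confirms this.

>>> drive_tool --plan '[[[-0.09,-0.1,0],[0,0,0],1],[[-0.18,-0.2,0],[0,0,0],1],[[-0.28,-0.3,0],[0,0,0],1],[[-0.38,-0.4,0],[0,0,0],1],[[-0.48,-0.5,0],[0,0,0],1],[[-0.57,-0.6,0],[0,0,0],1],[[-0.66,-0.7,0],[0,0,0],1],[[-0.74,-0.8,0],[0,0,0],1],[[-0.8,-0.9,0],[0,0,0],1],[[-0.83,-1,0],[0,0,0],1]]'

```text
time_s: 2.45
tcp_pos: [235.4, 420.2, 231.3]
eef_rot: [3.141, -0.0, 2.805]
contact_force: [-0.1, -0.7, -0.3]
opening: 85.6
grip_force: 0.0
```

>>> drive_tool --plan '[[[-0.09,-0.1,0],[0,0,0],1],[[-0.18,-0.2,0],[0,0,0],1],[[-0.28,-0.3,0],[0,0,0],1],[[-0.38,-0.4,0],[0,0,0],1],[[-0.48,-0.5,0],[0,0,0],1],[[-0.57,-0.6,0],[0,0,0],1],[[-0.66,-0.7,0],[0,0,0],1],[[-0.74,-0.8,0],[0,0,0],1],[[-0.8,-0.9,0],[0,0,0],1],[[-0.83,-1,0],[0,0,0],1]]'

```text
time_s: 3.7
tcp_pos: [280.7, 298.4, 231.3]
eef_rot: [3.142, -0.0, 2.804]
contact_force: [0.0, 0.0, 0.5]
opening: 85.3
grip_force: 0.0
```

>>> drive_tool --plan '[[[-0.09,-0.1,0],[0,0,0],1],[[-0.18,-0.2,0],[0,0,0],1],[[-0.28,-0.3,0],[0,0,0],1],[[-0.38,-0.4,0],[0,0,0],1],[[-0.48,-0.5,0],[0,0,0],1],[[-0.57,-0.6,0],[0,0,0],1],[[-0.66,-0.7,0],[0,0,0],1],[[-0.74,-0.8,0],[0,0,0],1],[[-0.8,-0.9,0],[0,0,0],1],[[-0.83,-1,0],[0,0,0],1]]'

```text
time_s: 4.95
tcp_pos: [326.0, 176.5, 231.3]
eef_rot: [3.142, -0.0, 2.805]
contact_force: [-0.5, 0.4, 0.4]
opening: 85.4
grip_force: 0.0
```

>>> drive_tool --plan '[[[-0.09,-0.08,0],[0,0,0],1],[[-0.18,-0.16,0],[0,0,0],1],[[-0.28,-0.25,0],[0,0,0],1],[[-0.38,-0.35,0],[0,0,0],1],[[-0.48,-0.45,0],[0,0,0],1],[[-0.57,-0.55,0],[0,0,0],1],[[-0.66,-0.63,0],[0,0,0],1],[[-0.74,-0.7,0],[0,0,0],1],[[-0.8,-0.76,0],[0,0,0],1],[[-0.82,-0.79,0],[0,0,0],1]]'

```text
time_s: 6.2
tcp_pos: [377.4, 75.2, 231.3]
eef_rot: [3.141, -0.0, 2.804]
contact_force: [-0.7, 0.9, 0.1]
opening: 85.6
grip_force: 0.0
```

>>> drive_tool --plan '[[[-0.1,-0.1,0],[0,0,0],1],[[-0.22,-0.22,0.05],[0,0,0],1],[[-0.36,-0.35,0.2],[0,0,0],1],[[-0.5,-0.48,0.4],[0,0,0],1],[[-0.62,-0.6,0.6],[0,0,0],1],[[-0.72,-0.7,0.75],[0,0,0],1],[[-0.79,-0.76,0.85],[0,0,0],1],[[-0.82,-0.79,0.9],[0,0,0],1],[[-0.82,-0.79,0.9],[0,0,0],1],[[-0.82,-0.79,0.9],[0,0,0],1]]'

```text
time_s: 7.45
tcp_pos: [428.6, -25.8, 141.8]
eef_rot: [3.141, 0.001, 2.805]
contact_force: [0.2, -0.4, 0.5]
opening: 85.4
grip_force: 0.0
```

Run:
```python
from h import *
im,d=cams.capture("side"); s=telemetry.state(); print(s['time_s'],s['tcp_pos'],s['contact_force'],s['joint_torque'],s['qpos'])
u,v=w2px("side",np.array([428,-26.5,90.])); u,v=int(u),int(v)
cv2.imwrite('pics/s1.png',cv2.resize(im[max(v-100,0):v+100,max(u-130,0):u+130],None,fx=3,fy=3)[:600,:800,::-1])
```

```text
7.5 [428.59821467 -25.73747045 141.76830073] [-0.15165624 -0.83381795  0.03211927] [-1.01765064e-01 -2.90165699e+01 -2.09684908e+01 -4.40183590e-03
 -4.69368460e-03 -9.48890852e-05] [-2.22526819e-01  1.31736063e-01  1.93871865e+00  2.70665334e-04
  1.07027070e+00 -1.45714980e+00]
```

View pics/s1.png

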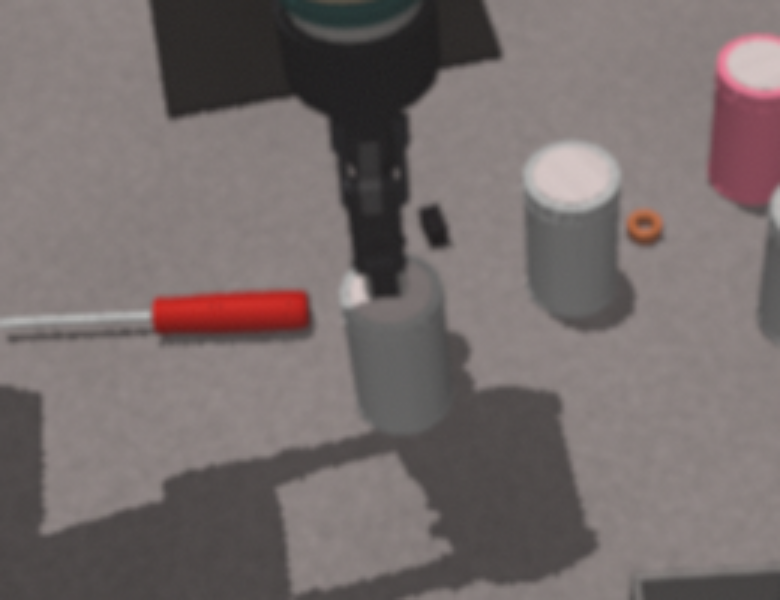

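The near finger (crop px 385,285) is centred over the tin (400,290). Descending and closing gently.

>>> drive_tool --plan '[[[0,0,0.2],[0,0,0],1],[[0,0,0.5],[0,0,0],1],[[0,0,0.7],[0,0,0],1],[[0,0,0.78],[0,0,0],1],[[0,0,0.78],[0,0,0],0.6],[[0,0,0.78],[0,0,0],0.45],[[0,0,0.78],[0,0,0],0.38],[[0,0,0.78],[0,0,0],0.34],[[0,0,0.78],[0,0,0],0.34],[[0,0,0.78],[0,0,0],0.34]]'

```text
time_s: 8.75
tcp_pos: [429.7, -25.7, 64.6]
eef_rot: [3.14, 0.003, 2.804]
contact_force: [0.6, 3.1, 6.0]
opening: 57.5
grip_force: 36.3
```

>>> drive_tool --plan '[[[0,0,-0.05],[0,0,0],0.34],[[0,0,-0.15],[0,0,0],0.34],[[0,0,-0.3],[0,0,0],0.34],[[0,0,-0.45],[0,0,0],0.34],[[0,0,-0.6],[0,0,0],0.34],[[0,0,-0.68],[0,0,0],0.34],[[0,0,-0.7],[0,0,0],0.34],[[0,0,-0.7],[0,0,0],0.34],[[0,0,-0.7],[0,0,0],0.34],[[0,0,-0.7],[0,0,0],0.34]]'

```text
time_s: 10.0
tcp_pos: [428.2, -26.0, 132.9]
eef_rot: [-3.142, -0.001, 2.805]
contact_force: [-0.1, 0.3, -6.0]
opening: 57.4
grip_force: 36.8
```

```bash
cat > wt.py <<'E'
from h import *
F=[]
for _ in range(6): cams.capture("side"); F.append(telemetry.state()['contact_force'])
s=telemetry.state(); print(s['time_s'],s['tcp_pos'],np.mean(F,0),np.std(F,0),s['opening'],s['grip_force'])
E
python3 wt.py
```

```text
10.3 [428.473522   -25.99987058 133.21583617] [ 0.21951604 -0.48222034 -5.62496557] [0.31766291 0.37302417 0.68696621] 57.781671720680485 36.797840148210526
```

Tin at (428,-26) pulls 5.6 N, so it is full. Carrying it to the mat.

>>> drive_tool --plan '[[[0.01,0.03,0],[0,0,0],0.34],[[0.04,0.1,0],[0,0,0],0.34],[[0.07,0.2,0],[0,0,0],0.34],[[0.1,0.3,0],[0,0,0],0.34],[[0.13,0.4,0],[0,0,0],0.34],[[0.16,0.5,0],[0,0,0],0.34],[[0.2,0.6,0],[0,0,0],0.34],[[0.24,0.7,0],[0,0,0],0.34],[[0.27,0.8,0],[0,0,0],0.34],[[0.3,0.9,0],[0,0,0],0.34]]'

```text
time_s: 11.55
tcp_pos: [430.0, 69.5, 133.3]
eef_rot: [3.141, 0.0, 2.805]
contact_force: [-0.9, 0.3, -5.5]
opening: 58.4
grip_force: 36.8
```

>>> drive_tool --plan '[[[0.03,0.1,0],[0,0,0],0.34],[[0.06,0.2,0],[0,0,0],0.34],[[0.1,0.3,0],[0,0,0],0.34],[[0.13,0.4,0],[0,0,0],0.34],[[0.16,0.5,0],[0,0,0],0.34],[[0.2,0.6,0],[0,0,0],0.34],[[0.23,0.7,0],[0,0,0],0.34],[[0.26,0.8,0],[0,0,0],0.34],[[0.3,0.9,0],[0,0,0],0.34],[[0.33,1,0],[0,0,0],0.34]]'

```text
time_s: 12.8
tcp_pos: [431.7, 174.9, 133.3]
eef_rot: [3.142, -0.0, 2.805]
contact_force: [0.7, -0.0, -5.5]
opening: 57.4
grip_force: 36.8
```

>>> drive_tool --plan '[[[0.03,0.1,0],[0,0,0],0.34],[[0.06,0.2,0],[0,0,0],0.34],[[0.1,0.3,0],[0,0,0],0.34],[[0.13,0.4,0],[0,0,0],0.34],[[0.16,0.5,0],[0,0,0],0.34],[[0.2,0.6,0],[0,0,0],0.34],[[0.23,0.7,0],[0,0,0],0.34],[[0.25,0.8,0],[0,0,0],0.34],[[0.27,0.88,0],[0,0,0],0.34],[[0.28,0.95,0],[0,0,0],0.34]]'

```text
time_s: 14.05
tcp_pos: [436.8, 273.5, 133.3]
eef_rot: [-3.142, -0.0, 2.805]
contact_force: [-0.1, -0.6, -5.0]
opening: 58.3
grip_force: 36.8
```

>>> drive_tool --plan '[[[0.06,0.18,0.04],[0,0,0],0.34],[[0.11,0.3,0.12],[0,0,0],0.34],[[0.14,0.4,0.22],[0,0,0],0.34],[[0.165,0.45,0.34],[0,0,0],0.34],[[0.165,0.45,0.44],[0,0,0],0.34],[[0.165,0.45,0.52],[0,0,0],0.34],[[0.165,0.45,0.56],[0,0,0],0.34],[[0.165,0.45,0.58],[0,0,0],0.34],[[0.165,0.45,0.58],[0,0,0],0.34],[[0.165,0.45,0.58],[0,0,0],0.34]]'

```text
time_s: 15.3
tcp_pos: [436.4, 321.0, 75.7]
eef_rot: [3.141, 0.001, 2.805]
contact_force: [0.3, -0.1, -5.6]
opening: 57.9
grip_force: 36.9
```

Run:
```python
from h import *
im,d=cams.capture("top"); s=telemetry.state(); print(s['time_s'],s['tcp_pos'],s['contact_force'],s['opening'],s['grip_force'])
im,d=cams.capture("side")
u,v=w2px("side",np.array([437,321,50.])); u,v=int(u),int(v)
cv2.imwrite('pics/s2.png',cv2.resize(im[max(v-90,0):v+90,max(u-100,0):u+130],None,fx=3,fy=3)[:600,:800,::-1])
```

```text
15.35 [436.33603528 321.05673412  75.66533892] [-0.42483153 -0.0898065  -5.42789716] 57.92768834780927 36.92831561900675
```

View pics/s2.png

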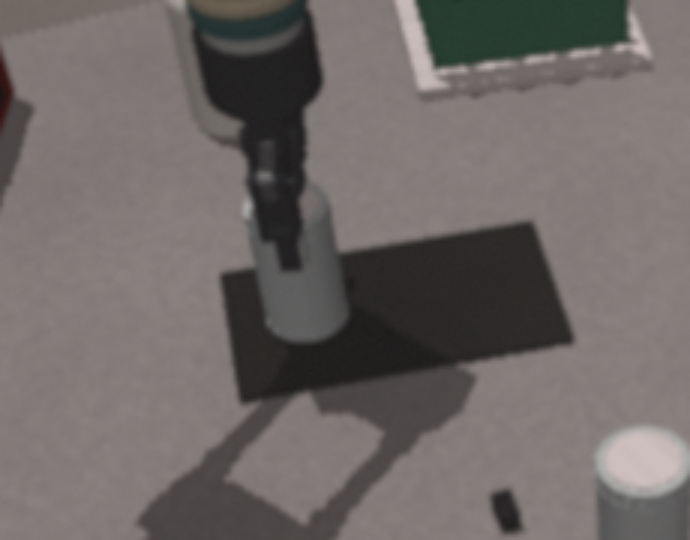

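The tin (crop px 305,300) is upright and well within the mat. Lowering, releasing, rising.

>>> drive_tool --plan '[[[0,0,0.03],[0,0,0],0.34],[[0,0,0.05],[0,0,0],0.34],[[0,0,0.06],[0,0,0],0.34],[[0,0,0.06],[0,0,0],0.34],[[0,0,0.06],[0,0,0],0.45],[[0,0,0.06],[0,0,0],0.7],[[0,0,0.06],[0,0,0],1],[[0,0,0.06],[0,0,0],1],[[0,0,-0.15],[0,0,0],1],[[0,0,-0.5],[0,0,0],1]]'

```text
time_s: 16.65
tcp_pos: [435.2, 320.4, 124.7]
eef_rot: [-3.139, -0.002, 2.805]
contact_force: [0.3, 1.2, 0.2]
opening: 85.6
grip_force: 0.0
```

>>> drive_tool --plan '[[[-0.02,-0.03,-0.1],[0,0,0],1],[[-0.1,-0.12,-0.15],[0,0,0],1],[[-0.2,-0.22,-0.15],[0,0,0],1],[[-0.3,-0.34,-0.15],[0,0,0],1],[[-0.38,-0.46,-0.15],[0,0,0],1],[[-0.46,-0.56,-0.15],[0,0,0],1],[[-0.54,-0.66,-0.15],[0,0,0],1],[[-0.62,-0.76,-0.15],[0,0,0],1],[[-0.7,-0.86,-0.15],[0,0,0],1],[[-0.8,-0.95,-0.15],[0,0,0],1]]'

```text
time_s: 17.9
tcp_pos: [480.4, 204.1, 140.3]
eef_rot: [3.141, -0.0, 2.805]
contact_force: [0.7, 1.1, 0.0]
opening: 85.3
grip_force: 0.0
```

>>> drive_tool --plan '[[[-0.08,-0.1,0],[0,0,0],1],[[-0.16,-0.2,0],[0,0,0],1],[[-0.25,-0.3,0],[0,0,0],1],[[-0.33,-0.4,0],[0,0,0],1],[[-0.42,-0.5,0],[0,0,0],1],[[-0.5,-0.6,0],[0,0,0],1],[[-0.58,-0.7,0],[0,0,0],1],[[-0.66,-0.8,0],[0,0,0],1],[[-0.74,-0.9,0],[0,0,0],1],[[-0.82,-1,0],[0,0,0],1]]'

```text
time_s: 19.15
tcp_pos: [524.8, 82.6, 140.3]
eef_rot: [3.142, 0.0, 2.805]
contact_force: [-0.5, 0.4, -0.1]
opening: 85.4
grip_force: 0.0
```

>>> drive_tool --plan '[[[-0.15,-0.15,0],[0,0,0],1],[[-0.3,-0.3,0],[0,0,0],1],[[-0.45,-0.45,0],[0,0,0],1],[[-0.53,-0.55,0],[0,0,0],1],[[-0.55,-0.58,0.05],[0,0,0],1],[[-0.55,-0.58,0.2],[0,0,0],1],[[-0.55,-0.58,0.45],[0,0,0],1],[[-0.55,-0.58,0.65],[0,0,0],1],[[-0.55,-0.58,0.75],[0,0,0],1],[[-0.55,-0.58,0.77],[0,0,0],1]]'

```text
time_s: 20.4
tcp_pos: [556.6, 11.0, 62.4]
eef_rot: [-3.141, -0.002, 2.805]
contact_force: [-0.4, -0.2, -0.4]
opening: 85.4
grip_force: 0.0
```

>>> drive_tool --plan '[[[0,0,0],[0,0,0],0.6],[[0,0,0],[0,0,0],0.45],[[0,0,0],[0,0,0],0.38],[[0,0,0],[0,0,0],0.34],[[0,0,0],[0,0,0],0.34],[[0,0,-0.05],[0,0,0],0.34],[[0,0,-0.2],[0,0,0],0.34],[[0,0,-0.45],[0,0,0],0.34],[[0,0,-0.65],[0,0,0],0.34],[[0,0,-0.7],[0,0,0],0.34]]'

```text
time_s: 21.65
tcp_pos: [557.8, 9.9, 134.7]
eef_rot: [-3.141, 0.002, 2.805]
contact_force: [-0.2, -1.1, -6.7]
opening: 57.3
grip_force: 12.1
```

```bash
python3 wt.py
```

```text
21.95 [556.38084622  10.48614558 132.19811273] [-2.15585450e-01  6.56565832e-04 -6.58751697e+00] [0.31701005 0.4398234  0.30582848] 57.47383104742359 12.065061951490748
```

Second tin, (557,10): 6.6 N, so full. The grip is a bit light at 12 N, so I firm it slightly on the way to the mat.

>>> drive_tool --plan '[[[0,0,0],[0,0,0],0.33],[[0,0,0],[0,0,0],0.33],[[0.03,0.1,0],[0,0,0],0.33],[[0.07,0.2,0],[0,0,0],0.33],[[0.11,0.31,0],[0,0,0],0.33],[[0.15,0.43,0],[0,0,0],0.33],[[0.2,0.55,0],[0,0,0],0.33],[[0.24,0.68,0],[0,0,0],0.33],[[0.29,0.8,0],[0,0,0],0.33],[[0.34,0.93,0],[0,0,0],0.33]]'

```text
time_s: 23.2
tcp_pos: [555.8, 110.4, 133.3]
eef_rot: [3.142, -0.0, 2.805]
contact_force: [-0.2, 0.4, -6.2]
opening: 57.2
grip_force: 21.1
```

>>> drive_tool --plan '[[[0.03,0.1,0],[0,0,0],0.32],[[0.07,0.2,0],[0,0,0],0.32],[[0.11,0.3,0],[0,0,0],0.32],[[0.14,0.4,0],[0,0,0],0.32],[[0.18,0.5,0],[0,0,0],0.32],[[0.22,0.6,0],[0,0,0],0.32],[[0.26,0.7,0],[0,0,0],0.32],[[0.29,0.8,0],[0,0,0],0.32],[[0.32,0.88,0],[0,0,0],0.32],[[0.34,0.95,0],[0,0,0],0.32]]'

```text
time_s: 24.45
tcp_pos: [555.2, 210.9, 133.3]
eef_rot: [-3.142, -0.0, 2.805]
contact_force: [0.1, 0.7, -5.8]
opening: 56.9
grip_force: 31.3
```

>>> drive_tool --plan '[[[0.06,0.15,0],[0,0,0],0.32],[[0.13,0.35,0.02],[0,0,0],0.32],[[0.2,0.55,0.08],[0,0,0],0.32],[[0.26,0.72,0.18],[0,0,0],0.32],[[0.3,0.82,0.3],[0,0,0],0.32],[[0.31,0.85,0.42],[0,0,0],0.32],[[0.31,0.85,0.52],[0,0,0],0.32],[[0.31,0.85,0.57],[0,0,0],0.32],[[0.31,0.85,0.58],[0,0,0],0.32],[[0.31,0.85,0.58],[0,0,0],0.32]]'

```text
time_s: 25.7
tcp_pos: [554.5, 300.6, 75.7]
eef_rot: [3.141, 0.001, 2.804]
contact_force: [0.6, 0.1, -5.1]
opening: 56.7
grip_force: 31.4
```

>>> drive_tool --plan '[[[0,0,0.03],[0,0,0],0.32],[[0,0,0.05],[0,0,0],0.32],[[0,0,0.06],[0,0,0],0.32],[[0,0,0.065],[0,0,0],0.32],[[0,0,0.065],[0,0,0],0.32],[[0,0,0.065],[0,0,0],0.32],[[0,0,0.065],[0,0,0],0.45],[[0,0,0.065],[0,0,0],0.7],[[0,0,0.065],[0,0,0],1],[[0,0,0.065],[0,0,0],1]]'

```text
time_s: 26.95
tcp_pos: [554.2, 300.9, 68.7]
eef_rot: [3.141, 0.0, 2.805]
contact_force: [-0.7, 0.6, -0.1]
opening: 85.5
grip_force: 0.0
```

>>> drive_tool --plan '[[[0,0,-0.1],[0,0,0],1],[[0,0,-0.35],[0,0,0],1],[[0,0,-0.6],[0,0,0],1],[[0,0,-0.75],[0,0,0],1],[[-0.05,-0.06,-0.75],[0,0,0],1],[[-0.11,-0.14,-0.75],[0,0,0],1],[[-0.18,-0.23,-0.75],[0,0,0],1],[[-0.25,-0.32,-0.75],[0,0,0],1],[[-0.32,-0.41,-0.75],[0,0,0],1],[[-0.4,-0.5,-0.75],[0,0,0],1]]'

```text
time_s: 28.2
tcp_pos: [575.6, 239.5, 143.7]
eef_rot: [-3.142, -0.0, 2.805]
contact_force: [-0.1, 0.9, 0.0]
opening: 85.4
grip_force: 0.0
```

>>> drive_tool --plan '[[[-0.07,-0.1,0],[0,0,0],1],[[-0.15,-0.2,0],[0,0,0],1],[[-0.22,-0.3,0],[0,0,0],1],[[-0.3,-0.4,0],[0,0,0],1],[[-0.37,-0.5,0],[0,0,0],1],[[-0.45,-0.6,0],[0,0,0],1],[[-0.52,-0.7,0],[0,0,0],1],[[-0.6,-0.8,0],[0,0,0],1],[[-0.67,-0.9,0],[0,0,0],1],[[-0.75,-0.98,0],[0,0,0],1]]'

```text
time_s: 29.45
tcp_pos: [613.9, 122.3, 143.8]
eef_rot: [3.142, -0.0, 2.805]
contact_force: [0.6, 0.3, 0.2]
opening: 84.9
grip_force: 0.0
```

>>> drive_tool --plan '[[[-0.07,-0.1,0],[0,0,0],1],[[-0.15,-0.2,0],[0,0,0],1],[[-0.22,-0.3,0],[0,0,0],1],[[-0.3,-0.4,0],[0,0,0],1],[[-0.37,-0.5,0],[0,0,0],1],[[-0.45,-0.6,0],[0,0,0],1],[[-0.52,-0.7,0],[0,0,0],1],[[-0.6,-0.8,0],[0,0,0],1],[[-0.67,-0.9,0],[0,0,0],1],[[-0.75,-0.98,0],[0,0,0],1]]'

```text
time_s: 30.7
tcp_pos: [652.3, 5.1, 143.8]
eef_rot: [3.142, -0.0, 2.805]
contact_force: [0.2, -0.0, 0.7]
opening: 85.3
grip_force: 0.0
```

>>> drive_tool --plan '[[[-0.15,-0.2,0],[0,0,0],1],[[-0.3,-0.4,0],[0,0,0],1],[[-0.42,-0.57,0],[0,0,0],1],[[-0.49,-0.67,0],[0,0,0],1],[[-0.5,-0.69,0],[0,0,0],1],[[-0.5,-0.69,0],[0,0,0],1],[[-0.5,-0.69,0.05],[0,0,0],1],[[-0.5,-0.69,0.1],[0,0,0],1],[[-0.5,-0.69,0.1],[0,0,0],1],[[-0.5,-0.69,0.1],[0,0,0],1]]'

```text
time_s: 31.95
tcp_pos: [676.5, -75.5, 133.7]
eef_rot: [3.141, -0.0, 2.805]
contact_force: [0.3, 0.3, 0.4]
opening: 85.5
grip_force: 0.0
```

Run:
```python
from h import *
im,d=cams.capture("side"); print(telemetry.state()['tcp_pos'])
v,u=np.mgrid[:480,:640]; P=px2w("side",u,v,np.where(d>0,d,np.nan)); Q=P[np.isfinite(P[...,2])]
for c in((676.5,-76),(554,300.5),(436,321),(511,-271)):
    q=Q[(np.hypot(Q[:,0]-c[0],Q[:,1]-c[1])<40)&(Q[:,2]>30)&(Q[:,2]<115)]; print(c,len(q),q[:,2].max() if len(q) else 0, q.mean(0).round() if len(q) else 0)
cv2.imwrite('pics/s3.png',im[40:480,100:640,::-1])
```

```text
[676.5756567  -75.64945143 133.87724372]
(676.5, -76) 1253 104.53264769856048 [667. -87.  78.]
(554, 300.5) 1129 109.867099157452 [549. 286.  81.]
(436, 321) 1188 109.04126675899772 [432. 305.  81.]
(511, -271) 104 48.84359263814315 [ 525. -256.   38.]
```

View pics/s3.png

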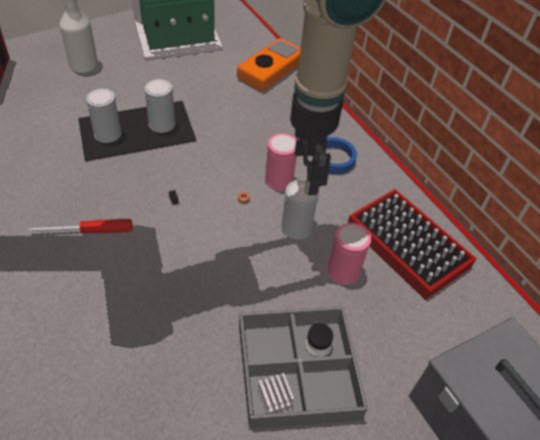

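Run:
```python
from h import *
s=np.array([100,40])
for p in [(676.5,-76,100),(661.6,-118.5,140),(676.5,-76,134),(691,-33.5,140)]: print(p,w2px("side",np.array(p,float))-s)
```

```text
(676.5, -76, 100) [301.68301247 191.77245352]
(661.6, -118.5, 140) [309.80394514 195.68497123]
(676.5, -76, 134) [303.88744019 178.41903852]
(691, -33.5, 140) [298.89999332 157.53850137]
```

Both full tins stand on the mat at crop px (105,118) and (160,108). The fingertip matches its projection over tin 3, so I descend and grip.

>>> drive_tool --plan '[[[0,0,0.15],[0,0,0],1],[[0,0,0.4],[0,0,0],1],[[0,0,0.6],[0,0,0],1],[[0,0,0.7],[0,0,0],1],[[0,0,0.7],[0,0,0],1],[[0,0,0.7],[0,0,0],0.6],[[0,0,0.7],[0,0,0],0.45],[[0,0,0.7],[0,0,0],0.38],[[0,0,0.7],[0,0,0],0.34],[[0,0,0.7],[0,0,0],0.34]]'

```text
time_s: 33.25
tcp_pos: [677.2, -75.6, 64.7]
eef_rot: [3.141, 0.002, 2.805]
contact_force: [0.4, 2.2, 4.0]
opening: 57.3
grip_force: 11.3
```

>>> drive_tool --plan '[[[0,0,0],[0,0,0],0.325],[[0,0,0],[0,0,0],0.325],[[0,0,-0.05],[0,0,0],0.325],[[0,0,-0.2],[0,0,0],0.325],[[0,0,-0.4],[0,0,0],0.325],[[0,0,-0.6],[0,0,0],0.325],[[0,0,-0.75],[0,0,0],0.325],[[0,0,-0.8],[0,0,0],0.325],[[0,0,-0.8],[0,0,0],0.325],[[0,0,-0.8],[0,0,0],0.325]]'

```text
time_s: 34.5
tcp_pos: [675.9, -75.7, 142.9]
eef_rot: [-3.141, -0.002, 2.805]
contact_force: [0.8, 0.2, -1.3]
opening: 56.9
grip_force: 24.2
```

```bash
python3 wt.py
```

```text
34.8 [676.37192048 -75.74962912 143.4129706 ] [ 0.20945034 -0.12836415 -1.69910013] [0.73821749 0.31089028 0.32779839] 57.22896439493605 24.176238217369246
```

Third tin pulls 1.7 N, so it is spent. Carrying it over the near empty cell.

>>> drive_tool --plan '[[[0.01,-0.03,0],[0,0,0],0.325],[[0.04,-0.1,0],[0,0,0],0.325],[[0.08,-0.2,0],[0,0,0],0.325],[[0.12,-0.3,0],[0,0,0],0.325],[[0.16,-0.4,0],[0,0,0],0.325],[[0.2,-0.5,0],[0,0,0],0.325],[[0.24,-0.6,0],[0,0,0],0.325],[[0.28,-0.7,0],[0,0,0],0.325],[[0.31,-0.8,0],[0,0,0],0.325],[[0.35,-0.9,0],[0,0,0],0.325]]'

```text
time_s: 36.05
tcp_pos: [613.4, -149.7, 143.8]
eef_rot: [3.142, 0.0, 2.805]
contact_force: [0.2, -0.1, -0.9]
opening: 57.0
grip_force: 24.2
```

>>> drive_tool --plan '[[[0.04,-0.1,0],[0,0,0],0.325],[[0.08,-0.2,0],[0,0,0],0.325],[[0.12,-0.3,0],[0,0,0],0.325],[[0.16,-0.4,0],[0,0,0],0.325],[[0.2,-0.5,0],[0,0,0],0.325],[[0.24,-0.6,0],[0,0,0],0.325],[[0.28,-0.7,0],[0,0,0],0.325],[[0.31,-0.8,0],[0,0,0],0.325],[[0.34,-0.88,0],[0,0,0],0.325],[[0.36,-0.95,0],[0,0,0],0.325]]'

```text
time_s: 37.3
tcp_pos: [548.0, -227.4, 143.8]
eef_rot: [3.141, 0.0, 2.805]
contact_force: [0.2, 0.2, -1.6]
opening: 57.0
grip_force: 24.2
```

>>> drive_tool --plan '[[[0.05,-0.15,0],[0,0,0],0.325],[[0.11,-0.3,0],[0,0,0],0.325],[[0.17,-0.43,0],[0,0,0],0.325],[[0.2,-0.5,0],[0,0,0],0.325],[[0.214,-0.54,0.05],[0,0,0],0.325],[[0.214,-0.54,0.15],[0,0,0],0.325],[[0.214,-0.54,0.22],[0,0,0],0.325],[[0.214,-0.54,0.25],[0,0,0],0.325],[[0.214,-0.54,0.25],[0,0,0],0.325],[[0.214,-0.54,0.25],[0,0,0],0.325]]'

```text
time_s: 38.55
tcp_pos: [510.6, -270.8, 119.0]
eef_rot: [-3.142, 0.0, 2.805]
contact_force: [-1.1, -0.0, -1.6]
opening: 57.1
grip_force: 24.2
```

Run:
```python
from h import *
im,d=cams.capture("side"); s=telemetry.state(); t=s['tcp_pos']; print(t,s['contact_force'],s['grip_force'],s['time_s'])
img=im[300:480,300:500].copy(); img=cv2.resize(img,None,fx=3,fy=3)
for z,r,c,col in((50,29,t[:2],(255,0,0)),(45,1,(510.2,-270.8),(0,255,0)),(5,29,(510.2,-270.8),(0,255,0))):
    a=np.linspace(0,6.3,40); p=np.c_[c[0]+r*np.cos(a),c[1]+r*np.sin(a),0*a+z]
    q=((w2px("side",p)-[300,300])*3).astype(int); cv2.polylines(img,[q],True,col,1)
cv2.imwrite('pics/s4.png',img[...,::-1])
```

```text
[ 510.5812497  -270.84143105  119.05936435] [-0.37437492 -0.46963437 -1.33563221] 24.17338850039357 38.6
```

View pics/s4.png

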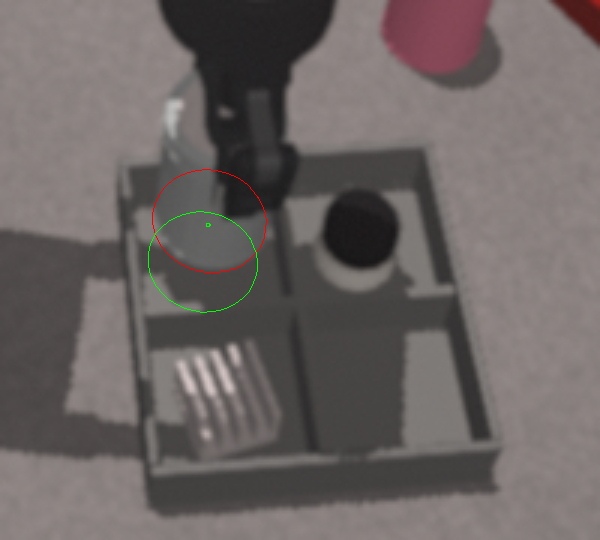

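The tin bottom (red) sits over the cell. The cell centre looks about 2–4 mm nearer the camera, so I nudge that way and lower.

>>> drive_tool --plan '[[[0,-0.02,0.03],[0,0,0],0.325],[[0,-0.02,0.09],[0,0,0],0.325],[[0,-0.02,0.17],[0,0,0],0.325],[[0,-0.02,0.25],[0,0,0],0.325],[[0,-0.02,0.33],[0,0,0],0.325],[[0,-0.02,0.4],[0,0,0],0.325],[[0,-0.02,0.45],[0,0,0],0.325],[[0,-0.02,0.48],[0,0,0],0.325],[[0,-0.02,0.49],[0,0,0],0.325],[[0,-0.02,0.495],[0,0,0],0.325]]'

```text
time_s: 39.85
tcp_pos: [509.8, -272.7, 69.7]
eef_rot: [3.141, 0.0, 2.805]
contact_force: [-0.9, 0.6, 3.1]
opening: 57.1
grip_force: 24.2
```

>>> drive_tool --plan '[[[0,0,0],[0,0,0],0.4],[[0,0,0],[0,0,0],0.6],[[0,0,0],[0,0,0],0.8],[[0,0,0],[0,0,0],1],[[0,0,0],[0,0,0],1],[[0,0,-0.1],[0,0,0],1],[[0,0,-0.3],[0,0,0],1],[[0,0,-0.55],[0,0,0],1],[[0,0,-0.8],[0,0,0],1],[[0,0,-1],[0,0,0],1]]'

```text
time_s: 41.1
tcp_pos: [510.0, -272.9, 171.2]
eef_rot: [-3.141, 0.002, 2.805]
contact_force: [0.0, 0.7, -0.9]
opening: 85.7
grip_force: 0.0
```

>>> drive_tool --plan '[[[0,0.05,-0.1],[0,0,0],1],[[0,0.2,-0.2],[0,0,0],1],[[0,0.4,-0.3],[0,0,0],1],[[0,0.6,-0.4],[0,0,0],1],[[0,0.8,-0.5],[0,0,0],1],[[0,0.95,-0.5],[0,0,0],1],[[0,1,-0.5],[0,0,0],1],[[0,1,-0.5],[0,0,0],1],[[0,1,-0.5],[0,0,0],1],[[0,1,-0.5],[0,0,0],1]]'

```text
time_s: 42.35
tcp_pos: [542.4, -178.9, 219.1]
eef_rot: [-3.142, -0.0, 2.804]
contact_force: [0.3, 0.5, 0.5]
opening: 85.1
grip_force: 0.0
```

Run:
```python
from h import *
im,d=cams.capture("side"); cv2.imwrite('pics/s5.png',im[...,::-1])
```

```text
(no output)
```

View pics/s5.png

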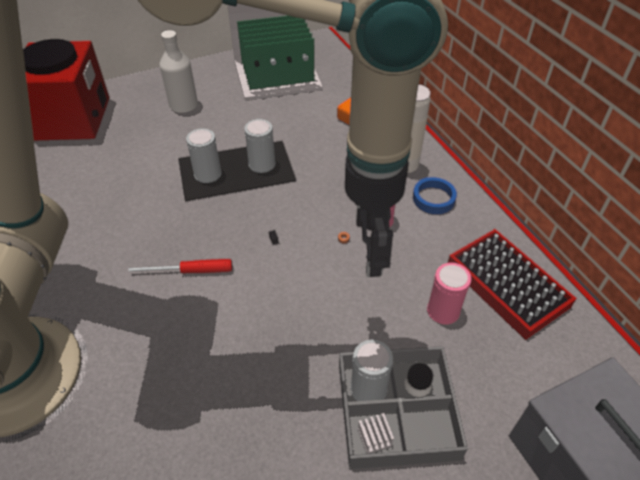

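Two full tins stand on the mat at px (204,157) and (260,147), and the spent one is upright in its cell at (372,370). Everything else is in place.

```bash
python3 -c "
from rig import close_job
print(close_job())"
```

```text
the job is handed in; nothing more can be done
None
```

The job is handed in at about 42 s: the two full tins (about 5.6 N and 6.6 N) stand on the mat, the spent one (about 1.7 N) is upright in an empty crate cell, and everything else looked untouched in the last picture.

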